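Hang the dip basket to drain on the notched drip rail

TASK

The washed bearing has to drain: take the spare S-hook off the plain end of the drip rail and hang it in the middle notch of the rail, so that it has really dropped down into the notch and cannot creep along the bar. Then hang the wire basket, with the bearing still in it, by its bail in the lower curl of the S-hook and leave it hanging still above the dish. Be gentle with the rail, because its bar is held only by friction in the clamps: never press or drag the hook against it harder than about 2 kg (20 N), and leave the mug, the gear wheel and the oak block where they are.

Things in the scene. Friction and masses are not known exactly. Their poses are not given: they have to be found in the camera images.
- rack: Grey steel drip rack fixed to the bench, carrying a horizontal rail. Origin on the bench under mid-rail; x points away from the robot across the rail, y along the rail, z up. Feet at y = -130 and +130 mm, 30 mm wide, 9 mm high, from x = -60 to +96 mm; low tie bar at x = 75 mm.
- rail_mid (a point): Point midway between the posts on the crest (top edge) of the rail, 285 mm up; axes as the rack's. The rail is a flat bar on edge, 8 mm thick (x), 14 mm high. Between the posts its crest has 3 square notches 70 mm apart, 9 mm wide (y), 6 mm deep. The bar has been pushed to the left in its clamps (slip at 28 N): the middle notch lies 6 to 36 mm from here towards +y; feel or look for it.
- rail_end (a point): Point on the crest of the rail's plain, unnotched end beyond the right-hand post (75 mm from the post's centre), about where the spare hook hangs. The plain end is about 150 mm long from the post, with a black end cap 5 mm higher than the crest.
- post_right (a point): On the axis of the right-hand post (y = -130 mm), 200 mm up. Post 16 mm square. On it a clamp 26 mm (x) by 22 mm (y) encloses the bar, its top 6 mm above the crest; its thumb screw reaches 25 mm towards the robot.
- post_left (a point): The same on the left-hand post (y = +130 mm).
- s_hook: S-hook of 6 mm round steel, 162 mm long, 100 g, lying in its x-z plane (z up, x as the rack's), hanging free on the plain rail end. Origin: middle of its thick flat-sided waist (flats 8 mm apart along y, 16 mm broad, 46 mm long), where to grip it, best leaning in about 45 degrees from the robot's side, clear of the bar. Shank slants from the upper curl's near side to the lower curl's far side.
- hook_upper (a point): Centre of the upper curl (wire centre radius 13 mm, inner 10), 65 mm above the hook's origin. It goes over the bar; its tip is on the far side (x = +13 mm), level with this point. On the crest this point lies 9 mm below the crest, in a notch 15 mm. Raise the hook 14 to 20 mm to bring it off or onto the bar from the robot's side; higher than that the slanting shank touches the bar.
- hook_lower (a point): Centre of the lower curl (wire centre radius 13 mm, inner 10), 65 mm below the hook's origin. It opens upwards; its tip is on the robot's side (x = -13 mm), level with this point. A bail hanging in it has its wire's centre about 8 mm below this point.
- basket: Steel wire basket, 76 mm (x) by 50 mm (y), 38 mm high, walls 3 mm, 130 to 210 g empty, on the bench left or right of the rack. Origin: centre of its underside; z up. To hang it, its x must lie along the rack's x. Grip it across the 50 mm width just under the rim, in its near half (about x = -20 mm), leaning in 30 to 40 degrees from the robot's side, so that the hand stays clear of hook and rail.
- basket_rim (a point): Centre of the basket's open top, level with its rim, 38 mm above its underside.
- bail_top (a point): Highest point (wire centre) of the basket's fixed bail, 72 mm above its underside and over its middle. The bail is 4 mm wire in the basket's y-z plane, slightly peaked, its legs at y = -21.5 and +21.5 mm; the window between its top and the rim is 32 mm high.
- bearing_small: Washed ball bearing, 35 mm across and 11 mm thick, 80 g, lying loose in the basket; origin at the centre of its underside.
- drip_dish: White pressed steel dish with a few odd screws in it, 139 x 199 x 26 mm, on the bench under the rail between the posts, long side along the rail; origin at the centre of its underside.
- mug: Green mug, 96 mm high, on the bench, on the other side of the rack from the basket; must stay where it is.
- gear_a: Gear wheel, 66 mm across and 16 mm high, lying on the bench in front of the rack; must stay where it is.
- oak_block: Oak packing block, 45 x 120 x 40 mm, on the bench behind the rack; must stay where it is.
Not all that is in view belongs to the job. Leave any blue look-alike of the s_hook alone. Several things look just like the basket: the one meant starts farthest from the robot's base.

How it is judged:
On the way:
1. the S-hook hangs in the middle notch of the rail, let go (z of hook_upper in the frame of rail_mid between -0.02 and -0.0125 m and y of hook_upper in the frame of rail_mid between -0.02 and 0.05 m and x of hook_upper in the frame of rail_mid between -0.01 and 0.01 m and contact force between s_hook and the arm below 0.1 N and contact force between s_hook and the fingers below 0.1 N), for 0.3 s.
At the end, for the whole second after the job is handed in: S-hook down in the middle notch (upper curl's centre over 12.5 mm below the crest, -20 to 50 mm from mid-rail along it, 10 mm across), bail top within 15 mm of its lower curl's centre, basket within 0.25 rad of upright, slower than 0.06 m/s, within 70 mm of the dish's middle, bearing in it (30 mm) (z of hook_upper in the frame of rail_mid between -0.02 and -0.0125 m and y of hook_upper in the frame of rail_mid between -0.02 and 0.05 m and x of hook_upper in the frame of rail_mid between -0.01 and 0.01 m and distance between bail_top and hook_lower below 0.015 m and angle between basket's own z axis and vertical below 0.25 rad and distance between bearing_small and basket below 0.03 m and linear speed of basket below 0.06 m/s and contact force between s_hook and basket above 0.5 N and horizontal distance between basket and drip_dish below 0.07 m); the robot touches nothing.
It fails at once if the hook is pressed, dragged or levered against the rack with more than 20 N (contact force between s_hook and rack above 20 N).
It fails at once if the S-hook is dropped (more than 150 mm below where it hung) (height (world z) of s_hook below 0.06 m).
It fails at once if the basket is tipped by more than 0.7 rad (angle between basket's own z axis and vertical above 0.7 rad).
It fails at once if mug, gear wheel or oak block is moved by more than 30 mm (distance of any of mug, gear_a, oak_block from where it was at the start of the episode above 0.03 m).
It also fails if it takes over 72 s, if anything falls off the work surface, if the arm or the gripper's body presses on something with over 40 N, if the wrist force passes 120 N, or if a joint passes its speed limit or range.

ROBOT

A 6-joint arm with a two-finger parallel gripper is mounted at the origin on a cart in front of the work surface, level with it; the furniture and walls round the work are solid. World frame = base frame: x ahead of the robot, y to its left, z up, the work surface at z = 0. Lengths are in m, angles in rad, forces in N, time in s.
With the tool pointing down it reaches from about 0.35 to 0.8 m from the base axis. Payload 7.3 kg.
Tool frame: the origin (TCP) lies between the finger pads; the fingertips stand 25 mm ahead of it and the grasp point (between the pads) lies 6 mm ahead of it (r.tip_extent is the distance from the TCP to the fingertips, in m); z points along the fingers, y is the line along which they close (so a half turn about z gives the same grasp; the last joint's range is limited). The gripper opens to 85 mm and grips with 20 to 120 N. Pads are 22 mm wide; open, the fingers measure 114 mm over their backs; the gripper's body (76 mm by 85 mm) begins 54 mm behind the grasp point. The pads swing forward as they close: fully open they stand 13 mm farther back than shut.
Start: joints at [1.147, 0.342, 1.524, -0, 1.275, -0.146], TCP at [0.144, 0.505, 0.256] pointing down, gripper open.
Joint ranges: [-2.53, 2.53], [-0.77, 2.02], [0.04, 2.7], [-1, 4.14], [0.28, 2.66], [-3.11, 3.11]. Speed limits (rad/s): [2.57, 2.57, 3.14, 3.14, 3.14, 3.14].

INTERFACE

Orientations are given as a unit quaternion [x, y, z, w].
In Python, from workcell import r, command_gripper, optics gives the robot as it stands. The module is installed in compiled form; this text tells all that it offers. Calls block until the motion is done:
- r.reach(position, orientation): joint-space move of the TCP to a pose.
- r.move_straight(position, orientation=None, speed=0.15, max_force=None): straight line of the TCP; orientation=None keeps the orientation; speed is the mean speed in m/s. With max_force (N) it stops when the force on the tool has changed by that much, and returns True; else False.
- r.movej(angles): joint-space move.
- command_gripper(opening, force=None): finger opening in m; force is the grip in N (None keeps the last); returns when the fingers have stopped.
- r.hold(seconds).
- r.solve_ik(position, orientation): joint angles nearest the present ones, or None.
- r.read_state(): the state.
- optics.get_image(name): name is "scene" or "side" or "wrist"; returns (picture, depth): 384x512x3 uint8, red, green, blue; 384x512 float32, m along the optical axis (not along the pixel's ray), 0 where there is no reading.
- optics.camera_model(name): a dict with "K" (3x3 intrinsics, pixels), "R" (3x3) and "t" (3): a world point X has camera coordinates R X + t; the wrist camera has in their place "tool_from_camera" (4x4, takes a point from camera to tool coordinates, whose origin is the TCP and whose axes are the flange's). Camera axes: x right, y down, z forward; pixel columns grow to the right and rows downward; lengths in m; the calibration is good to about 2 mm. A picture is of the moment at which its call begins: read the wrist's pose just before it. camera_model takes no time and is no camera call.
A pose or a line that the arm cannot do raises r.PlanningError and nothing moves.
- r.finish_job(): hands the job in; it is judged then, once.
The state is a dict: "time_s": time; "joint_positions": joint angles; "dq": joint speeds; "tau": joint torques, N m; "eef_pos": TCP position; "eef_rot": TCP orientation; "contact_force": force on the tool from outside, world axes, zero at the start; "torque": the same for the moment, N m; "grip_width": finger opening in m; "grip_force": force on a finger pad.
Only numpy, scipy, OpenCV 4.12 (cv2) and the standard library are available. Lean on these libraries where they do the work, as an engineer would, in place of code of your own. Each camera call takes 0.05 s, during which the arm holds its last target. There are 200 camera calls.

## Working session

There is one attempt and no reset: what is moved stays moved. The work goes in short steps, each a Python script; the robot and the scene stay as the last script left them, time stands still between calls to the robot, and variables do not carry over. Pictures are saved under pics/ and viewed, at most 10 in all, crops included, and the job is handed in when it is done.

```bash
mkdir -p pics; cat > h.py <<'E'
import numpy as np, cv2
from scipy.spatial.transform import Rotation as Ro
from workcell import r, command_gripper, optics
def world_cloud(name):
    s=r.read_state(); im,d=optics.get_image(name); m=optics.camera_model(name); K=np.array(m["K"])
    v,u=np.mgrid[:384,:512]
    P=np.stack([(u-K[0,2])/K[0,0]*d,(v-K[1,2])/K[1,1]*d,d],-1)
    if "R" in m: W=(P-np.array(m["t"]))@np.array(m["R"])
    else:
        T=np.array(m["tool_from_camera"]); W=P@T[:3,:3].T+T[:3,3]
        W=W@Ro.from_quat(s["eef_rot"]).as_matrix().T+np.array(s["eef_pos"])
    W[d==0]=np.nan
    return im,d,W
def save(n,im): cv2.imwrite(f"pics/{n}.png",im[...,::-1])
E
python3 - <<'E'
from h import *
a=[]
for n in("scene","side"):
    im,d,W=world_cloud(n); np.savez(f"{n}.npz",im=im,d=d,W=W); a.append(im)
    m=optics.camera_model(n); print(n,np.round(-np.array(m["R"]).T@m["t"],3),np.round(np.array(m["R"])[2],2),m["K"][0][0])
save("a",a[0]);save("b",a[1])
s=r.read_state();print(s["time_s"],s["eef_rot"])
E
```

```text
scene [-0.295 -0.597  0.988] [ 0.66  0.45 -0.61] 487.2656853382313
side [ 0.375 -1.022  0.901] [ 0.14  0.8  -0.59] 441.6409386388079
0.1 [ 1.38490921e-01  9.90363457e-01 -6.66784620e-04 -2.08500362e-04]
```

View pics/a.png

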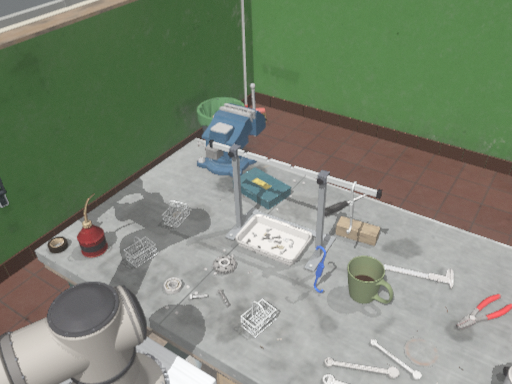

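View pics/b.png

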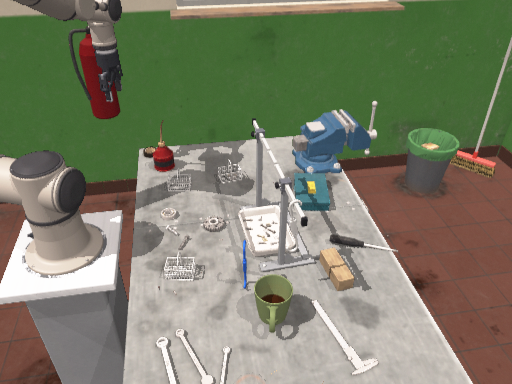

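Scene shows the S-hook at about (352,205) on the plain end of the rail. There are three baskets, at scene (177,212), (140,250) and (260,317). The blue look-alike hook is at (320,268). Next I measure these and crop the farthest basket.

```bash
python3 - <<'E'
from h import *
S=np.load("scene.npz");D=np.load("side.npz")
def crop(Z,x,y,w,h,k): return cv2.resize(Z["im"][y:y+h,x:x+w],None,fx=k,fy=k,interpolation=cv2.INTER_CUBIC)
save("c",np.vstack([np.hstack([crop(S,150,190,60,50,6.5),crop(D,205,150,60,50,6.5)]),np.hstack([crop(S,320,165,60,50,6.5),crop(D,265,170,60,50,6.5)])]))
for n,Z in(("scene",S),("side",D)):
    W=Z["W"]
    rm=(W[...,2]>.262)&(W[...,2]<.31)&(W[...,0]>.3)&(W[...,0]<.9)&(abs(W[...,1])<.5)
    P=W[rm]; c=np.median(P,0); q=P[:,:2]-c[:2]; a=np.linalg.svd(q,full_matrices=False)[2][0]; a*=np.sign(a[1])
    for _ in range(3):
        e=abs(q@[-a[1],a[0]]); k=e<.012; c2=q[k].mean(0); a=np.linalg.svd(q[k]-c2,full_matrices=False)[2][0]; a*=np.sign(a[1]); q=q-c2; c[:2]+=c2
    t=q[k]@a
    print(n,k.sum(),"axis",a,"yaw",np.arctan2(-a[0],a[1]),"c",c,"range",t.min(),t.max(),"ztop",np.percentile(P[k][:,2],[50,90,98]))
    print(" ends",c[:2]+a*t.min(),c[:2]+a*t.max())
    for nm,(u,v) in {"scene":dict(b1=(177,212),b2=(140,250),b3=(260,317)),"side":dict(b1=(231,173),b2=(179,183),b3=(180,268))}[n].items():
        w=W[v-22:v+22,u-22:u+22].reshape(-1,3); w=w[(w[:,2]>.012)&(w[:,2]<.09)]
        lo,hi=np.percentile(w,[2,98],0); print(nm,len(w),lo.round(3),hi.round(3),"dist",np.linalg.norm((lo+hi)[:2]/2))
    # posts: z .1-.24 near rail line
    pm=W[(W[...,2]>.06)&(W[...,2]<.25)&(abs((W[...,:2]-c[:2])@[-a[1],a[0]])<.03)]
    tt=(pm[:,:2]-c[:2])@a; h,e=np.histogram(tt,bins=np.arange(-.4,.4,.02)); print([(round(x,2),int(y)) for x,y in zip(e,h) if y>5])
    for lo,hi in((-.3,0),(0,.3)):
        pass
    # dish white
    im=Z["im"].astype(int); dm=(W[...,2]>.015)&(W[...,2]<.035)&(im.min(-1)>190)&(abs((W[...,:2]-c[:2])@[-a[1],a[0]])<.15)
    w=W[dm]; print("dish",cv2.minAreaRect(w[:,:2].astype(np.float32)),len(w))
E
```

```text
scene 1216 axis [-0.05574557  0.99844501] yaw 0.05577447831554791 c [ 0.5973406  -0.10227452  0.28163931] range -0.22437956461731012 0.2662871261813246 ztop [0.2815569  0.28826884 0.2915769 ]
 ends [ 0.60984877 -0.32630518] [0.58249628 0.16359853]
b1 241 [0.481 0.247 0.012] [0.56  0.304 0.07 ] dist 0.5886402597374985
b2 265 [0.302 0.222 0.012] [0.381 0.279 0.07 ] dist 0.42329145909855126
b3 336 [ 0.287 -0.189  0.013] [ 0.368 -0.13   0.072] dist 0.36396729476170103
[(np.float64(-0.26), 65), (np.float64(-0.24), 87), (np.float64(-0.22), 64), (np.float64(-0.18), 6), (np.float64(-0.16), 111), (np.float64(-0.1), 162), (np.float64(-0.08), 247), (np.float64(0.16), 197), (np.float64(0.18), 187)]
dish ((0.5746960043907166, 0.008442610502243042), (0.22551380097866058, 0.5279186964035034), 27.170536041259766) 529
side 767 axis [-0.05795059  0.99831945] yaw 0.0579830732722439 c [ 0.59910359 -0.12731019  0.28429918] range -0.19812133020494077 0.29153666148044455 ztop [0.28443341 0.29050982 0.29215365]
 ends [ 0.61058483 -0.32509857] [0.58220886 0.16373653]
b1 168 [0.481 0.249 0.013] [0.559 0.307 0.071] dist 0.5898897562401034
b2 265 [0.269 0.222 0.013] [0.38  0.375 0.067] dist 0.4406368034701786
b3 265 [ 0.288 -0.188  0.013] [ 0.368 -0.128  0.073] dist 0.3638251348997804
[(np.float64(-0.24), 13), (np.float64(-0.22), 33), (np.float64(-0.2), 71), (np.float64(-0.14), 186), (np.float64(-0.06), 405), (np.float64(0.2), 314)]
dish ((0.5565516948699951, 0.06648346781730652), (0.2347927838563919, 0.4621278941631317), 2.916883945465088) 445
```

View pics/c.png

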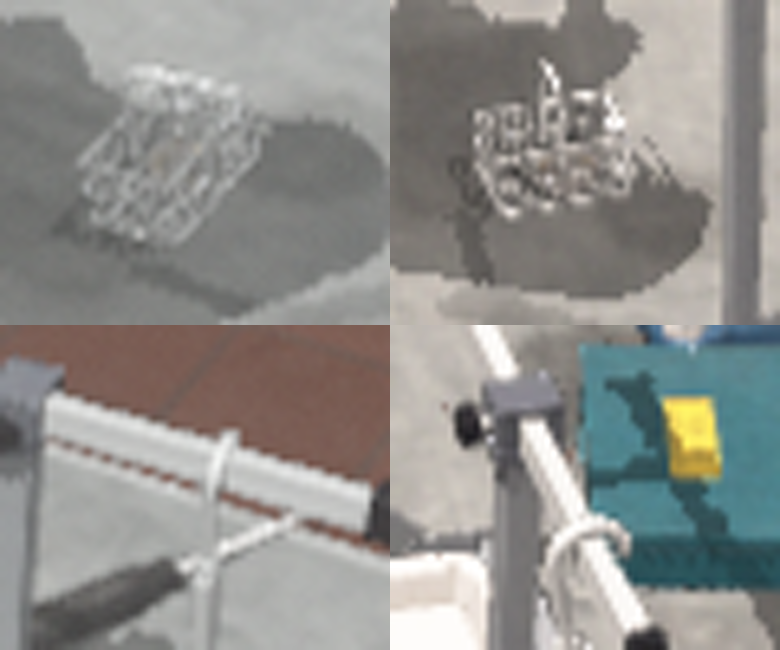

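Candidates by distance from the base: b1, scene (177,212), 0.589 m; b2 (140,250), 0.42 m; b3 (260,317), 0.36 m. The task's basket is b1, the farthest, and the crop shows a brownish bearing inside it. The hook hangs on the plain rail end. Next, close looks with the wrist camera.

```bash
python3 - <<'E'
from h import *
T=np.array(optics.camera_model("wrist")["tool_from_camera"]);print(T.round(3),optics.camera_model("wrist")["K"][0][0])
down=Ro.from_euler("z",0.057)*Ro.from_quat([0,1,0,0])   # tool x -> -x, y->y
C=[]
for n,p in dict(bask=[.50,.276,.33],notch=[.55,.03,.47],hook=[.56,-.21,.47]).items():
    best=None
    for k in(0,np.pi):
        q=(down*Ro.from_euler("z",k))
        if k==0: off=q.as_matrix()@T[:3,3]; print(n,"camera offset",off.round(3), q.as_matrix()@T[:3,2])
        j=r.solve_ik(p,q.as_quat())
        if j is not None and abs(j[5])<2.9 and (best is None or abs(j[5])<abs(best[0][5])): best=(j,q)
    r.reach(p,best[1].as_quat()); r.hold(.2)
    im,d,W=world_cloud("wrist"); np.savez(f"w_{n}.npz",im=im,d=d,W=W); C.append(im); print(n,r.read_state()["time_s"],np.round(r.read_state()["joint_positions"],2))
save("d",np.vstack([np.hstack([cv2.resize(C[0],(400,300)),cv2.resize(C[1],(400,300))]),np.hstack([cv2.resize(C[2],(400,300))]*2)]))
E
```

```text
[[ 0.    -0.963 -0.269  0.068]
 [ 1.    -0.     0.001 -0.   ]
 [-0.001 -0.269  0.963 -0.117]
 [ 0.     0.     0.     1.   ]] 317.78542080026193
bask camera offset [-0.068 -0.004  0.117] [ 0.26897589  0.01594278 -0.96301495]
bask 1.9333 [ 0.37  0.39  1.26  0.    1.5  -1.26]
notch camera offset [-0.068 -0.004  0.117] [ 0.26897589  0.01594278 -0.96301495]
notch 4.475 [-0.08  0.34  0.96  0.    1.84  1.43]
hook camera offset [-0.068 -0.004  0.117] [ 0.26897589  0.01594278 -0.96301495]
hook 5.675 [-0.48  0.45  0.79  0.    1.9   1.03]
```

View pics/d.png

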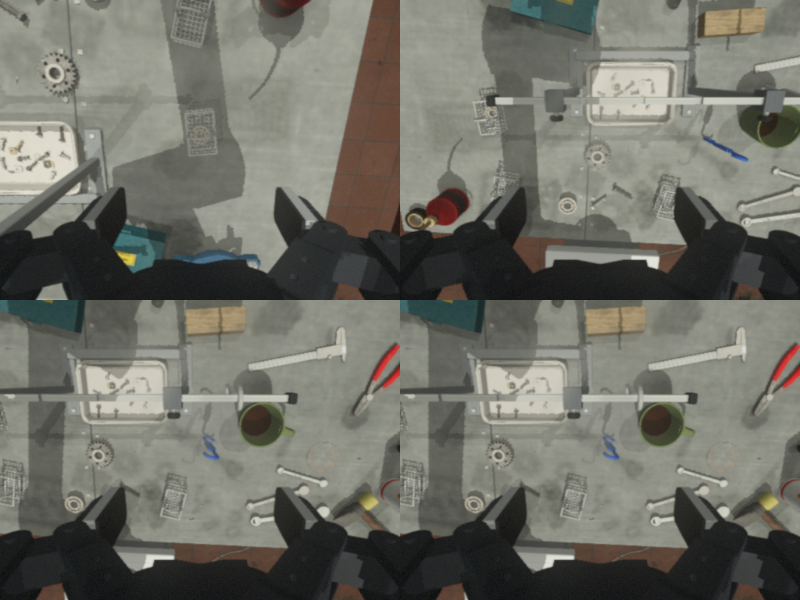

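The basket view shows b1 at (201,132) of the first tile, with the ring-shaped bearing inside it. The second tile shows the rail with notches around (703,100). Next I compute profiles.

```bash
python3 - <<'E'
from h import *
def line(P):
    c=np.median(P[:,:2],0)
    for w in(.02,.01,.006,.006):
        if w==.02: a=np.array([-.057,.998])
        e=(P[:,:2]-c)@[a[1],-a[0]]; k=P[abs(e)<w,:2]; c=k.mean(0); a=np.linalg.svd(k-c,full_matrices=False)[2][0]; a*=np.sign(a[1])
    return c,a
for n in("notch","hook"):
    Z=np.load(f"w_{n}.npz");W=Z["W"];im=Z["im"]
    P=W[(W[...,2]>.275)&(W[...,2]<.29)&(W[...,0]>.5)]
    c,a=line(P); nrm=np.array([a[1],-a[0]])
    q=(W[...,:2]-c); t=q@a; e=q@nrm; y=W[...,1]
    k=(abs(e)<.012)&(W[...,2]>.275)&(W[...,2]<.289)
    print(n,"c",c,"yaw",np.arctan2(-a[0],a[1]),"z",np.median(W[...,2][k]),"width pct",np.percentile(e[k],[3,97]),"x at y=0",c[0]-a[0]/a[1]*c[1])
    cl=(abs(e)<.02)&(W[...,2]>.2885)&(W[...,2]<.31)
    h=np.histogram(y[cl],bins=np.arange(-.4,.25,.005)); print("high y:",[(round(b,3),int(m)) for b,m in zip(h[1],h[0]) if m>2])
    if n=="notch":
        rows=[]
        for b in np.arange(-.09,.17,.003):
            s=k&(y>=b)&(y<b+.003)&(abs(e)<.005)
            s2=(abs(e)<.004)&(y>=b)&(y<b+.003)
            rows.append((round(b,3),s.sum(),round(float(np.nanmin(W[...,2][s2])) if s2.any() else 0,3),int(im[s].mean()) if s.any() else 0))
        print(*rows)
B=np.load("w_bask.npz");W=B["W"]
m=(W[...,2]>.03)&(W[...,2]<.045)&(abs(W[...,0]-.52)<.06)&(abs(W[...,1]-.276)<.06)
print("rim",cv2.minAreaRect(W[m][:,:2].astype(np.float32)),m.sum(),W[m][:,:2].min(0),W[m][:,:2].max(0))
m=(W[...,2]>.06)&(W[...,2]<.09)&(abs(W[...,0]-.52)<.06)&(abs(W[...,1]-.276)<.06)
p=W[m];c=p.mean(0);print("bail",c,m.sum(),np.linalg.svd((p-c)[:,:2],full_matrices=False)[2][0],p[:,2].max(),p.min(0),p.max(0))
H=np.load("w_hook.npz");W=H["W"]; 
m=(W[...,2]>.286)&(W[...,2]<.305)&(W[...,1]<-.18)&(W[...,1]>-.26)&(abs(W[...,0]-.605)<.04);print("hook top",W[m].mean(0),m.sum(),W[m].min(0),W[m].max(0))
for n in("scene","side"):
    Z=np.load(n+".npz");W=Z["W"]
    m=(abs(W[...,1]+.222)<.05)&(abs(W[...,0]-.605)<.05)&(W[...,2]>.12)
    for lo,hi in((.287,.3),(.24,.266),(.2,.24),(.17,.2),(.13,.16)):
        k=m&(W[...,2]>lo)&(W[...,2]<hi); print(n,lo,k.sum(),np.median(W[k],0).round(4) if k.any() else "")
E
```

```text
notch c [ 0.59600985 -0.01720798] yaw 0.057497721478240706 z 0.28434573337882496 width pct [-0.0047664   0.00508319] x at y=0 0.5950193424881627
high y: [(np.float64(-0.185), 81), (np.float64(-0.18), 162), (np.float64(-0.175), 152), (np.float64(-0.17), 154), (np.float64(-0.165), 160), (np.float64(0.075), 124), (np.float64(0.08), 163), (np.float64(0.085), 153), (np.float64(0.09), 157), (np.float64(0.095), 93), (np.float64(0.155), 16), (np.float64(0.16), 70), (np.float64(0.165), 36)]
(np.float64(-0.09), np.int64(30), 0.007, 172) (np.float64(-0.087), np.int64(31), 0.003, 184) (np.float64(-0.084), np.int64(9), 0.002, 175) (np.float64(-0.081), np.int64(30), 0.003, 189) (np.float64(-0.078), np.int64(34), 0.002, 186) (np.float64(-0.075), np.int64(33), 0.003, 188) (np.float64(-0.072), np.int64(30), 0.003, 187) (np.float64(-0.069), np.int64(33), 0.004, 185) (np.float64(-0.066), np.int64(31), 0.002, 189) (np.float64(-0.063), np.int64(33), 0.001, 187) (np.float64(-0.06), np.int64(31), 0.003, 189) (np.float64(-0.057), np.int64(33), 0.003, 190) (np.float64(-0.054), np.int64(31), 0.002, 189) (np.f
[... 3919 characters left out ...]
75 0.30844719]
bail [0.52028404 0.2792649  0.06918612] 107 [-0.14378391  0.98960911] 0.07373090889351452 [0.51661314 0.2584195  0.06041857] [0.52504123 0.29925553 0.07373091]
hook top [ 0.60735555 -0.22370349  0.28939876] 268 [ 0.59288378 -0.2567851   0.28602055] [ 0.6198114  -0.18000954  0.29274846]
scene 0.287 70 [ 0.6018 -0.1825  0.2896]
scene 0.24 65 [ 0.5978 -0.1836  0.2513]
scene 0.2 133 [ 0.5997 -0.1846  0.2197]
scene 0.17 83 [ 0.6002 -0.1839  0.1878]
scene 0.13 89 [ 0.5997 -0.1844  0.1442]
side 0.287 80 [ 0.6058 -0.1843  0.2903]
side 0.24 67 [ 0.6009 -0.1827  0.2505]
side 0.2 177 [ 0.6053 -0.1855  0.2205]
side 0.17 100 [ 0.6077 -0.1829  0.1884]
side 0.13 104 [ 0.6051 -0.1832  0.1425]
```

```bash
cat >> h.py <<'E'
YAW=.0575; MID=np.array([.5975,-.0435,.285]); RR=Ro.from_euler("z",YAW)
def rk(x,y,z): return MID+RR.apply([x,y,z])          # rail_mid frame -> world
def tool(th,yaw=YAW,flip=False):                      # lean th from vertical, fingers close along y
    z=np.array([np.sin(th),0,-np.cos(th)]); y=np.array([0,-1. if flip else 1.,0]); M=np.stack([np.cross(y,z),y,z],1)
    return Ro.from_euler("z",yaw)*Ro.from_matrix(M)
def tcp(g,q): return np.array(g)-.006*q.as_matrix()[:,2]
E
python3 - <<'E'
from h import *
iv=lambda W:RR.inv().apply((W-MID).reshape(-1,3)).reshape(W.shape)
L=iv(np.load("w_notch.npz")["W"]); k=(abs(L[...,0])<.0035)
lo=k&(L[...,2]<-.003)&(L[...,2]>-.012); h=np.histogram(L[...,1][lo],bins=np.arange(-.06,.12,.002)); print("notch pts",[(round(b,3),int(m)) for b,m in zip(h[1],h[0]) if m])
hi=k&(abs(L[...,2])<.003);h=np.histogram(L[...,1][hi],bins=np.arange(-.06,.12,.002)); print("gaps",[(round(b,3),int(m)) for b,m in zip(h[1],h[0]) if m<12])
print("crest z med, x-range of crest",np.median(L[...,2][hi]))
for n in("scene","side"):
    Z=np.load(n+".npz");L=iv(Z["W"])
    for z0 in(-.03,-.05,-.07,-.09,-.11,-.13,-.145):
        m=(abs(L[...,1]+.21)<.02)&(abs(L[...,0])<.04)&(abs(L[...,2]-z0)<.01); print(n,z0,m.sum(),np.median(L[m],0).round(4) if m.any() else "")
L=iv(np.load("w_hook.npz")["W"]); m=(L[...,2]>.001)&(L[...,2]<.015)&(abs(L[...,1]+.21)<.02)&(abs(L[...,0])<.03); print("hook top rack",np.median(L[m],0),L[m].min(0),L[m].max(0))
Z=np.load("side.npz");hsv=cv2.cvtColor(Z["im"],cv2.COLOR_RGB2HSV);b=(hsv[...,0]>100)&(hsv[...,0]<130)&(hsv[...,1]>120); b[:, :220]=0;b[:,260:]=0; b[:225]=0
w=Z["W"][b]; print("blue",len(w),np.nanmin(w,0),np.nanmax(w,0))
for th in(.785,.87,.96):
  for f in(0,1):
    q=tool(th,flip=f)
    print(th,f,[None if (j:=r.solve_ik(tcp(p,q),q.as_quat())) is None else np.round(j,2) for p in(rk(0,-.21,-.074),rk(-.09,-.21,-.057),rk(-.09,.027,-.057),rk(0,.027,-.08))])
E
```

```text
notch pts [(np.float64(-0.048), 17), (np.float64(-0.046), 16), (np.float64(-0.044), 11), (np.float64(-0.042), 14), (np.float64(-0.04), 1), (np.float64(0.022), 14), (np.float64(0.024), 14), (np.float64(0.026), 14), (np.float64(0.028), 14), (np.float64(0.03), 7), (np.float64(0.092), 7), (np.float64(0.094), 14), (np.float64(0.096), 14), (np.float64(0.098), 14), (np.float64(0.1), 20)]
gaps [(np.float64(-0.046), 0), (np.float64(-0.044), 0), (np.float64(-0.042), 0), (np.float64(-0.04), 2), (np.float64(0.022), 9), (np.float64(0.024), 0), (np.float64(0.026), 0), (np.float64(0.028), 0), (np.float64(0.03), 1), (np.float64(0.092), 8), (np.float64(0.094), 0), (np.float64(0.096), 0), (np.float64(0.098), 0), (np.float64(0.1), 0)]
crest z med, x-range of crest -0.00048227323016480916
scene -0.03 14 [-0.0113 -0.2153 -0.0287]
scene -0.05 25 [-0.0083 -0.2163 -0.0515]
scene -0.07 25 [-0.0085 -0.2169 -0.0724]
scene -0.09 20 [-0.0053 -0.2171 -0.0875]
scene -0.11 13 [ 0.0047 -0.2154 -0.111 ]
scene -0.13 12 [ 0.0086 -0.2149 -0.1292]
scene -0.145 25 [ 0.0036 -0.2149 -0.1453]
side -0.03 18 [-0.0095 -0.2134 -
[... 810 characters left out ...]
, array([-0.94,  0.29,  2.02,  1.28,  0.73,  2.75]), array([-0.4 ,  0.09,  2.3 ,  1.75,  0.35,  2.65]), None]
0.87 1 [array([-0.77,  0.42,  1.87,  1.32,  0.62, -0.3 ]), array([-0.94,  0.29,  2.02,  1.28,  0.73, -0.39]), array([-0.4 ,  0.09,  2.3 ,  1.75,  0.35, -0.5 ]), None]
0.96 0 [array([-0.8 ,  0.44,  1.92,  1.53,  0.67,  2.61]), array([-0.97,  0.31,  2.07,  1.45,  0.78,  2.55]), array([-0.42,  0.12,  2.36,  2.1 ,  0.45,  2.27]), array([-0.3 ,  0.31,  2.18,  2.31,  0.4 ,  2.14])]
0.96 1 [array([-0.8 ,  0.44,  1.92,  1.53,  0.67, -0.53]), array([-0.97,  0.31,  2.07,  1.45,  0.78, -0.59]), array([-0.42,  0.12,  2.36,  2.1 ,  0.45, -0.87]), array([-0.3 ,  0.31,  2.18,  2.31,  0.4 , -1.  ])]
```

The notch centre is at rail y = +26.5 mm (with its neighbours at -43.5 and +96.5, the 70 mm spacing checks). The hook is at rail y = -215 mm. The blue look-alike stands 0.16 m tall at (0.49,-0.235), so I raise the hook before travelling. Now I grip it.

```bash
python3 - <<'E'
from h import *
q=tool(.96,flip=1); Q=q.as_quat(); G=rk(0,-.215,-.074); ax=q.as_matrix()[:,2]
command_gripper(.04,30)
r.reach(rk(-.17,-.215,.10),Q)
r.move_straight(tcp(G-.09*ax,q),Q,speed=.25)
f0=np.array(r.read_state()["contact_force"])
print("hit",r.move_straight(tcp(G,q),Q,speed=.1,max_force=8))
command_gripper(0,30); s=r.read_state(); print(s["time_s"],s["grip_width"],s["grip_force"],np.array(s["contact_force"])-f0,s["eef_pos"],tcp(G,q))
im,_=optics.get_image("side"); im2,_=optics.get_image("scene")
save("e",np.hstack([cv2.resize(im[160:280,220:340],(400,400)),cv2.resize(im2[150:270,300:420],(400,400))]))
E
```

```text
hit False
9.4333 0.007372440617228683 35.36575376987457 [-0.08567739  0.67766581 -0.16534552] [ 0.60484381 -0.25856045  0.21468794] [ 0.60494866 -0.25842714  0.21444112]
```

View pics/e.png

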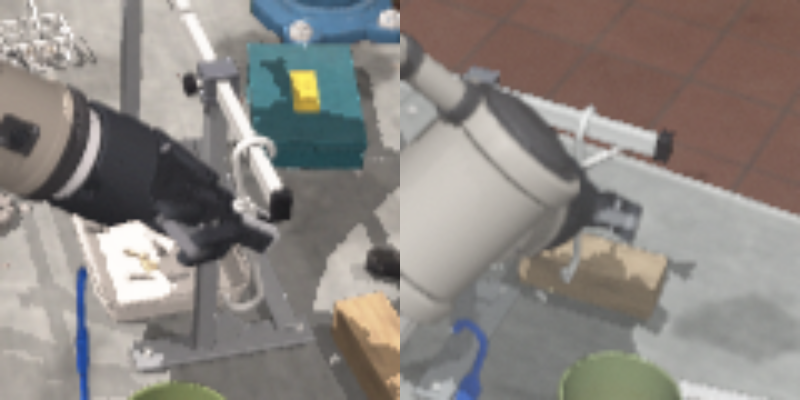

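The hook is gripped at its waist and still over the rail (side crop (250,160)). Now I lift it off, transfer it and lower it into the notch.

```bash
python3 - <<'E'
from h import *
q=tool(.96,flip=1); Q=q.as_quat()
def go(x,y,z,v,mf=None): return r.move_straight(tcp(rk(x,y,z),q),Q,speed=v,max_force=mf)
def F(): return np.round(r.read_state()["contact_force"],2)
print(F(),go(0,-.215,-.057,.04,10),F())
print(go(-.045,-.215,-.057,.06,8),F())
go(-.045,-.215,0,.15); go(-.075,-.215,0,.15); go(-.075,.0265,0,.25)
go(-.075,.0265,-.057,.15); r.hold(.2); print("free",F(),r.read_state()["time_s"])
print(go(0,.0265,-.057,.06,6),F())
hit=go(0,.0265,-.086,.015,2.5); r.hold(.1); s=r.read_state()
print(hit,F(),RR.inv().apply(np.array(s["eef_pos"])+.006*q.as_matrix()[:,2]-MID),s["grip_width"],s["time_s"])
E
```

```text
[-1.07 -0.47  1.08] False [-0.26  0.62 -0.92]
False [ 0.31 -0.07  0.03]
free [-0.66 -0.02 -0.77] 13.825
False [-0.51  0.32 -1.73]
True [-0.28  1.25  3.6 ] [ 0.00022408  0.02674818 -0.07987415] 0.007486347827656806 16.7083
```

Contact came with the waist at -79.9 mm (notch: -80, crest: -74), so the hook has dropped in. Now I release it and verify.

```bash
python3 - <<'E'
from h import *
q=tool(.96,flip=1); Q=q.as_quat(); ax=q.as_matrix()[:,2]
command_gripper(.03,30); g=tcp(rk(0,.0265,-.08),q)
r.move_straight(g-.08*ax,Q,speed=.1); r.move_straight(g-.16*ax+[0,0,.05],Q,speed=.2)
C=[]
for n in("side","scene"):
    im,d,W=world_cloud(n); L=RR.inv().apply((W-MID).reshape(-1,3)).reshape(W.shape)
    for z0 in(.0,-.05,-.08,-.11,-.145,-.16):
        m=(abs(L[...,1]-.0265)<.02)&(abs(L[...,0])<.04)&(abs(L[...,2]-z0)<.008)&((z0<-.02)|(L[...,2]>.002)); print(n,z0,m.sum(),np.median(L[m],0).round(4) if m.any() else "")
    m=(abs(L[...,1]-.0265)<.02)&(abs(L[...,0])<.03)&(L[...,2]<-.04)&(L[...,2]>-.2); print("lowest",np.sort(L[m][:,2])[:4].round(4),"top",np.sort(L[(abs(L[...,1]-.0265)<.01)&(abs(L[...,0])<.03)&(L[...,2]<.05)][:,2])[-4:].round(4))
    C.append(cv2.resize(im[170:270,230:330] if n=="side" else im[140:240,220:320],(400,400)))
save("f",np.hstack(C)); print(r.read_state()["time_s"])
b=np.array([.5207,.2792,0]); 
for th in(.52,.6,.7):
  for f in(0,1):
    o=[]
    for yaw,p in((.148,b),(.148,b+[0,0,.1]),(YAW,rk(-.09,.0265,-.134-.072)),(YAW,rk(0,.0265,-.153-.072))):
        t=tool(th,yaw,f); j=r.solve_ik(tcp(p+Ro.from_euler("z",yaw).apply([-.02,0,.027]),t),t.as_quat()); o.append(None if j is None else np.round(j,2))
    print(th,f,*o)
E
```

```text
side 0.0 2 [-0.0002  0.0176  0.0023]
side -0.05 13 [-0.0079  0.0229 -0.051 ]
side -0.08 28 [-0.0031  0.022  -0.0801]
side -0.11 14 [ 0.0027  0.0232 -0.1092]
side -0.145 19 [ 0.0052  0.022  -0.1459]
side -0.16 16 [-0.0055  0.0222 -0.1543]
lowest [-0.1568 -0.1566 -0.1563 -0.1557] top [0.0014 0.0015 0.0017 0.0021]
scene 0.0 3 [-0.0052  0.0087  0.0028]
scene -0.05 17 [-0.0085  0.0209 -0.0541]
scene -0.08 23 [-0.0058  0.0196 -0.08  ]
scene -0.11 8 [ 0.001   0.0214 -0.1126]
scene -0.145 19 [ 0.0041  0.0215 -0.1481]
scene -0.16 12 [-0.0014  0.0211 -0.154 ]
lowest [-0.1565 -0.1564 -0.1557 -0.1553] top [0.0003 0.0006 0.0012 0.0028]
19.05
0.52 0 None [ 0.45  0.41  1.97 -0.51  0.3  -0.82] None None
0.52 1 None [ 0.45  0.41  1.97 -0.51  0.3   2.32] None None
0.6 0 None None None None
0.6 1 None None None None
0.7 0 [0.48 0.65 2.14 3.73 0.39 1.28] None [-0.37  0.36  2.37  2.27  0.36  2.08] None
0.7 1 [ 0.48  0.65  2.14  3.73  0.39 -1.87] None [-0.37  0.36  2.37  2.27  0.36 -1.07] None
```

View pics/f.png

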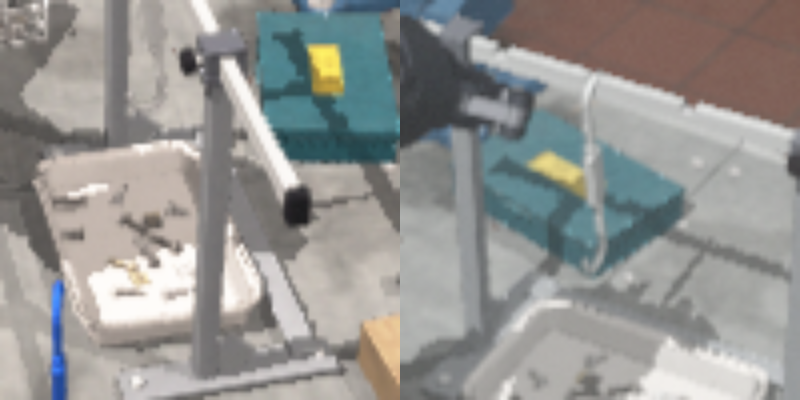

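The hook hangs in the notch (top at about +1 mm, shank at (595,165) in the right tile). The 0.6 rad lean hits the wrist limit, so I scan leans for the basket path.

```bash
python3 - <<'E'
from h import *
b=np.array([.5207,.2792,0])
def ik(th,yaw,p,gx,gz,f=1):
    t=tool(th,yaw,f); j=r.solve_ik(tcp(p+Ro.from_euler("z",yaw).apply([gx,0,gz]),t),t.as_quat()); return None if j is None else np.round(j,2)
W=[(.148,b),(.148,b+[0,0,.08]),(YAW,rk(-.09,.0265,-.134-.072)),(YAW,rk(-.04,.0265,-.134-.072)),(YAW,rk(0,.0265,-.134-.072)),(YAW,rk(0,.0265,-.155-.072))]
for gx in(-.02,-.01):
  for th in np.arange(.3,.95,.05):
    o=[ik(th,y,p,gx,.027) for y,p in W]
    print(gx,round(th,2),"".join("x" if a is None else "o" for a in o),[None if a is None else (float(a[3]),float(a[4])) for a in o])
E
```

```text
-0.02 0.3 oooooo [(-0.21, 0.37), (-0.14, 0.57), (0.21, 0.46), (0.17, 0.51), (0.14, 0.56), (0.16, 0.51)]
-0.02 0.35 oooooo [(-0.31, 0.3), (-0.19, 0.49), (0.3, 0.39), (0.23, 0.44), (0.2, 0.49), (0.22, 0.43)]
-0.02 0.4 xooooo [None, (-0.26, 0.42), (0.42, 0.33), (0.33, 0.37), (0.27, 0.41), (0.31, 0.36)]
-0.02 0.45 xoxooo [None, (-0.37, 0.35), None, (0.47, 0.3), (0.38, 0.34), (0.45, 0.29)]
-0.02 0.5 xoxxxx [None, (-0.52, 0.28), None, None, None, None]
-0.02 0.55 xxxxxx [None, None, None, None, None, None]
-0.02 0.6 xxxxxx [None, None, None, None, None, None]
-0.02 0.65 oxxxxx [(3.84, 0.3), None, None, None, None, None]
-0.02 0.7 oxooxx [(3.73, 0.39), None, (2.27, 0.36), (2.19, 0.29), None, None]
-0.02 0.75 oooooo [(3.66, 0.48), (4.03, 0.3), (2.39, 0.45), (2.37, 0.37), (2.31, 0.31), (2.44, 0.36)]
-0.02 0.8 oooooo [(3.61, 0.57), (3.87, 0.37), (2.48, 0.55), (2.48, 0.46), (2.45, 0.4), (2.54, 0.45)]
-0.02 0.85 oooooo [(3.58, 0.66), (3.77, 0.46), (2.53, 0.65), (2.55, 0.56), (2.54, 0.49), (2.61, 0.55)]
-0.02 0.9 oooooo [(3.56, 0.76), (3.71, 0.55), (2.57, 0.77), (2.6, 0.66), (2.6, 0.58), (2.65, 0
[... 401 characters left out ...]
xoxxxx [None, (-0.49, 0.29), None, None, None, None]
-0.01 0.55 xxxxxx [None, None, None, None, None, None]
-0.01 0.6 xxxxxx [None, None, None, None, None, None]
-0.01 0.65 oxxxxx [(3.86, 0.29), None, None, None, None, None]
-0.01 0.7 oxoxxx [(3.74, 0.37), None, (2.26, 0.34), None, None, None]
-0.01 0.75 oooooo [(3.66, 0.46), (4.05, 0.28), (2.39, 0.43), (2.35, 0.36), (2.29, 0.3), (2.42, 0.34)]
-0.01 0.8 oooooo [(3.62, 0.55), (3.88, 0.36), (2.48, 0.53), (2.47, 0.44), (2.44, 0.38), (2.53, 0.43)]
-0.01 0.85 oooooo [(3.58, 0.65), (3.78, 0.45), (2.54, 0.63), (2.55, 0.54), (2.54, 0.47), (2.6, 0.53)]
-0.01 0.9 oooooo [(3.56, 0.74), (3.71, 0.54), (2.58, 0.75), (2.6, 0.64), (2.6, 0.57), (2.65, 0.62)]
```

A lean of 0.85 rad is reachable throughout and clears the bail, the hook and the second basket. Now I grasp the basket and bring it to the pre-insert pose.

```bash
cat >> h.py <<'E'
TH=.85
def bt(yaw,p,gx=-.02,gz=.027):   # TCP pose that puts basket origin at p with given yaw
    t=tool(TH,yaw,1); return tcp(np.array(p)+Ro.from_euler("z",yaw).apply([gx,0,gz]),t),t.as_quat(),t.as_matrix()[:,2]
E
python3 - <<'E'
from h import *
b=np.array([.5207,.2792,0]); g,Q,ax=bt(.148,b)
command_gripper(.08,60)
r.reach(g-.1*ax+[0,0,.08],Q); r.move_straight(g-.09*ax,Q,speed=.2)
print("hit",r.move_straight(g,Q,speed=.08,max_force=6)); command_gripper(0,60)
s=r.read_state(); print(s["time_s"],s["grip_width"],s["grip_force"],s["contact_force"],np.array(s["eef_pos"])-g)
r.move_straight(g+[0,0,.02],Q,speed=.06); r.move_straight(g+[0,0,.1],Q,speed=.15); r.hold(.2); s=r.read_state(); print(s["grip_width"],s["contact_force"])
p2,Q2,_=bt(YAW,rk(-.09,.0265,-.134-.072))
n=5; 
try:
    m,Qm,_=bt(.1,[.45,.15,.1]); r.move_straight(m,Qm,speed=.15); r.move_straight(p2,Q2,speed=.15); print("straight")
except r.PlanningError as e: print(e); 
r.hold(.4); C=[]
for n,sl in(("side",(slice(150,270),slice(190,310))),("scene",(slice(150,270),slice(180,300)))):
    im,d,W=world_cloud(n); np.savez("p_"+n+".npz",im=im,W=W); C.append(cv2.resize(im[sl],(400,400)))
save("g",np.hstack(C)); s=r.read_state(); print(s["time_s"],s["eef_pos"],p2)
E
```

```text
Traceback (most recent call last):
workcell.PlanningError: the arm cannot take that pose within its joint ranges
```

```bash
python3 - <<'E'
from h import *
b=np.array([.5207,.2792,0]); print(np.round(r.read_state()["joint_positions"],2))
for TH_ in(.8,.85,.9,.95):
    import h; h.TH=TH_
    g,Q,ax=bt(.148,b)
    for d in((0,0),(.03,0),(.05,0),(.07,0),(.09,0),(.07,.04),(.05,.08),(.03,.1),(0,.1)):
        j=r.solve_ik(g-d[0]*ax+[0,0,d[1]],Q); print(TH_,d,None if j is None else np.round(j,2))
E
```

```text
[-0.51 -0.22  2.22  1.09  0.52  0.19]
0.8 (0, 0) [ 0.5   0.7   2.2   3.61  0.57 -1.73]
0.8 (0.03, 0) [ 0.52  0.63  2.24  3.65  0.56 -1.75]
0.8 (0.05, 0) [ 0.53  0.59  2.27  3.69  0.54 -1.78]
0.8 (0.07, 0) [ 0.55  0.54  2.29  3.73  0.53 -1.81]
0.8 (0.09, 0) [ 0.57  0.49  2.32  3.78  0.51 -1.84]
0.8 (0.07, 0.04) [ 0.55  0.43  2.27  3.9   0.42 -1.99]
0.8 (0.05, 0.08) [ 0.53  0.37  2.22  4.07  0.34 -2.2 ]
0.8 (0.03, 0.1) [ 0.52  0.37  2.18  4.13  0.32 -2.27]
0.8 (0, 0.1) [ 0.5   0.44  2.15  3.99  0.33 -2.15]
0.85 (0, 0) [ 0.51  0.72  2.22  3.58  0.66 -1.68]
0.85 (0.03, 0) [ 0.53  0.66  2.27  3.62  0.66 -1.7 ]
0.85 (0.05, 0) [ 0.55  0.62  2.3   3.64  0.65 -1.71]
0.85 (0.07, 0) [ 0.56  0.58  2.33  3.68  0.64 -1.73]
0.85 (0.09, 0) [ 0.58  0.53  2.35  3.72  0.62 -1.76]
0.85 (0.07, 0.04) [ 0.56  0.46  2.31  3.8   0.52 -1.88]
0.85 (0.05, 0.08) [ 0.55  0.39  2.25  3.92  0.43 -2.03]
0.85 (0.03, 0.1) [ 0.53  0.39  2.22  3.96  0.39 -2.09]
0.85 (0, 0.1) [ 0.51  0.46  2.18  3.86  0.41 -2.  ]
0.9 (0, 0) [ 0.52  0.75  2.24  3.56  0.76 -1.65]
0.9 (0.03, 0) [ 0.54  0.7   2.29  3.59  0.76 -1.66]
0.9 (0.05, 0) [ 0.56  0.66  2.32  3.61  0.76 -1.66]
0.9 (0.07, 0) [ 0.58  0.62  2.36  3.64  0.75 -1.67]
0.9 (0.09, 0) [ 0.6   0.57  2.38  3.68  0.74 -1.69]
0.9 (0.07, 0.04) [ 0.58  0.49  2.34  3.73  0.63 -1.79]
0.9 (0.05, 0.08) [ 0.56  0.42  2.29  3.82  0.52 -1.91]
0.9 (0.03, 0.1) [ 0.54  0.41  2.25  3.84  0.48 -1.96]
0.9 (0, 0.1) [ 0.52  0.48  2.21  3.77  0.5  -1.9 ]
0.95 (0, 0) [ 0.52  0.79  2.26  3.55  0.86 -1.62]
0.95 (0.03, 0) [ 0.55  0.74  2.31  3.57  0.87 -1.62]
0.95 (0.05, 0) [ 0.57  0.7   2.35  3.6   0.87 -1.62]
0.95 (0.07, 0) [ 0.59  0.66  2.38  3.62  0.86 -1.63]
0.95 (0.09, 0) [ 0.62  0.63  2.41  3.65  0.86 -1.63]
0.95 (0.07, 0.04) [ 0.59  0.53  2.37  3.69  0.74 -1.72]
0.95 (0.05, 0.08) [ 0.57  0.45  2.32  3.75  0.63 -1.83]
0.95 (0.03, 0.1) [ 0.55  0.44  2.28  3.77  0.58 -1.87]
0.95 (0, 0.1) [ 0.52  0.5   2.24  3.71  0.59 -1.83]
```

```bash
python3 - <<'E'
from h import *
b=np.array([.5207,.2792,0]); g,Q,ax=bt(.148,b)
r.reach(g-.07*ax+[0,0,.04],Q); r.move_straight(g-.07*ax,Q,speed=.2)
print("hit",r.move_straight(g,Q,speed=.08,max_force=6)); command_gripper(0,60)
s=r.read_state(); print(s["time_s"],s["grip_width"],s["grip_force"],s["contact_force"],np.array(s["eef_pos"])-g)
r.move_straight(g+[0,0,.02],Q,speed=.06); r.move_straight(g+[0,0,.085],Q,speed=.15); r.hold(.2); s=r.read_state(); print(s["grip_width"],s["contact_force"])
p2,Q2,_=bt(YAW,rk(-.09,.0265,-.134-.072))
try:
    m,Qm,_=bt(.1,[.45,.15,.085]); r.move_straight(m,Qm,speed=.15); r.move_straight(p2,Q2,speed=.15); print("straight")
except r.PlanningError as e: print(e); 
r.hold(.4); C=[]
for n,sl in(("side",(slice(150,270),slice(190,310))),("scene",(slice(150,270),slice(180,300)))):
    im,d,W=world_cloud(n); np.savez("p_"+n+".npz",im=im,W=W); C.append(cv2.resize(im[sl],(400,400)))
save("g",np.hstack(C)); s=r.read_state(); print(s["time_s"],s["eef_pos"],p2)
E
```

```text
hit False
23.6583 0.04900401263901946 62.329323291778564 [-3.67484253 -0.44571174  5.26713397] [-0.00018548  0.00012019  0.00044672]
0.04932589893214792 [ 0.45709051 -0.05654578 -2.16327325]
straight
27.9 [ 0.48164216 -0.02351978  0.10997441] [ 0.48165865 -0.02362436  0.1099599 ]
```

View pics/g.png

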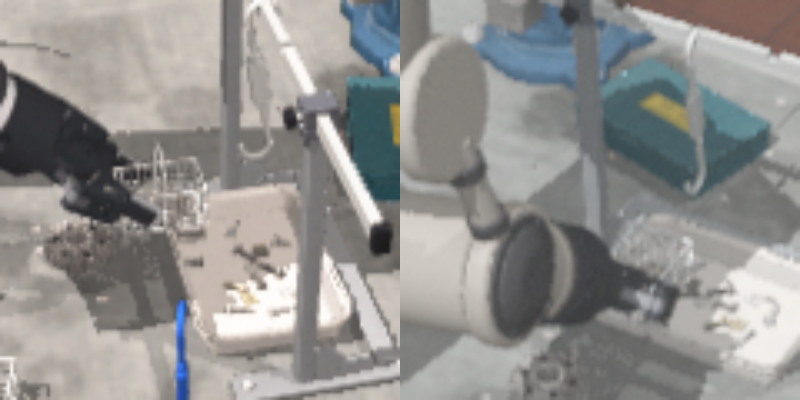

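The basket is held upright in front of the hook. In the side crop the bail is at (158,150) and the hook's lower curl at (258,152). Next I measure bail top against lower curl.

```bash
python3 - <<'E'
from h import *
for n in("side","scene"):
    Z=np.load("p_"+n+".npz"); W=Z["W"]; L=RR.inv().apply((W-MID).reshape(-1,3)).reshape(W.shape)
    box=lambda x0,x1,y0,y1,z0,z1:L[(L[...,0]>x0)&(L[...,0]<x1)&(L[...,1]>y0)&(L[...,1]<y1)&(L[...,2]>z0)&(L[...,2]<z1)]
    B=box(-.107,-.075,-.02,.07,-.162,-.12); print(n,"bail",len(B),np.median(B,0).round(4),"hi",B[np.argsort(-B[:,2])[:5]].round(4).tolist())
    H=box(-.03,.03,0,.05,-.18,-.12); print(" hook curl",len(H),H.min(0).round(4),H.max(0).round(4),np.median(H,0).round(4))
    tip=H[H[:,0]<-.009]; print(" tip",len(tip),tip[:,2].max().round(4) if len(tip) else "")
    R=box(-.135,-.05,-.01,.06,-.18,-.162); print(" rim x",len(R),np.percentile(R[:,0],[2,98]).round(4),"y",np.percentile(R[:,1],[2,98]).round(4),"z hi",np.percentile(R[:,2],95).round(4))
E
```

```text
side bail 25 [-0.0891  0.0146 -0.1418] hi [[-0.0885, 0.0169, -0.1301], [-0.0901, 0.0232, -0.1309], [-0.0888, 0.0157, -0.1327], [-0.0886, 0.0312, -0.1334], [-0.0913, 0.0176, -0.1337]]
 hook curl 40 [-0.0189  0.0178 -0.16  ] [ 0.0101  0.0295 -0.1229] [ 0.0034  0.0233 -0.1492]
 tip 11 -0.1411
 rim x 142 [-0.1294 -0.0529] y [-0.0079  0.0539] z hi -0.1633
scene bail 43 [-0.0899  0.0154 -0.1403] hi [[-0.0923, 0.019, -0.1319], [-0.0897, 0.0236, -0.1322], [-0.0894, 0.027, -0.1338], [-0.0899, 0.0298, -0.1346], [-0.0889, 0.0119, -0.135]]
 hook curl 37 [-0.0215  0.0184 -0.1595] [ 0.0114  0.0264 -0.1219] [ 0.0031  0.0213 -0.1474]
 tip 8 -0.1429
 rim x 77 [-0.1061 -0.0515] y [-0.008   0.0468] z hi -0.1658
```

The bail clears the tip by about 6 mm, the rim clears the curl by about 8 mm, and y is aligned. Inserting.

```bash
python3 - <<'E'
from h import *
def go(x,z,v,mf): 
    p,Q,_=bt(YAW,rk(x,.0265,z-.072)); return r.move_straight(p,Q,speed=v,max_force=mf)
def st(): s=r.read_state(); p,_,_=bt(YAW,rk(0,.0265,-.072)); return np.round(RR.inv().apply(np.array(s["eef_pos"])-p),4),np.round(s["contact_force"],2),s["time_s"]
print(go(-.035,-.134,.08,5),st()); print(go(-.004,-.134,.04,4),st()); r.hold(.2); print(st())
print(go(-.004,-.158,.015,2.2),st()); r.hold(.2); print(st())
C=[]
for n,sl in(("side",(slice(140,240),slice(210,310))),("scene",(slice(150,250),slice(210,310)))):
    im,d,W=world_cloud(n); C.append(cv2.resize(im[sl],(400,400)))
save("i",np.hstack(C))
E
```

```text
False (array([-0.0356,  0.0002, -0.1343]), array([ 0.87, -0.49, -2.06]), 28.7417)
False (array([-4.300e-03,  1.000e-04, -1.342e-01]), array([-0.61, -0.4 , -1.89]), 29.6667)
(array([-0.0042, -0.    , -0.1341]), array([ 0.25, -0.09, -2.29]), 29.8667)
True (array([-0.0038,  0.    , -0.1533]), array([0.54, 0.19, 2.49]), 31.0333)
(array([-4.000e-03,  1.000e-04, -1.534e-01]), array([ 0.87, -0.51,  4.63]), 31.2333)
```

View pics/i.png

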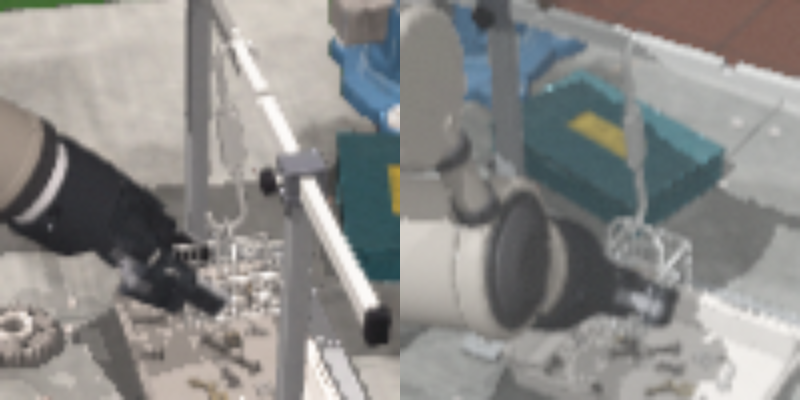

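It seated at -153.3 mm as predicted, and the bail is in the curl (left tile (230,215)). I ease off, release and retreat.

```bash
python3 - <<'E'
from h import *
p,Q,ax=bt(YAW,rk(-.004,.0265,-.1527-.072)); r.move_straight(p,Q,speed=.01); r.hold(.2); print(r.read_state()["contact_force"])
command_gripper(.056); command_gripper(.075); r.hold(.2)
r.move_straight(p-.06*ax,Q,speed=.06); r.move_straight(p-.1*ax,Q,speed=.1); r.hold(2); s=r.read_state(); print(s["time_s"],s["contact_force"])
C=[];prev=None
for n,sl in(("side",(slice(140,240),slice(210,310))),("scene",(slice(150,250),slice(210,310)))):
    for k in range(3):
        im,d,W=world_cloud(n)
        if k==0: a=im.astype(int)
        r.hold(.25)
    print(n,"motion",abs(im[sl].astype(int)-a[sl]).max(-1).__gt__(40).sum())
    L=RR.inv().apply((W-MID).reshape(-1,3)).reshape(W.shape)
    box=lambda x0,x1,z0,z1:L[(L[...,0]>x0)&(L[...,0]<x1)&(abs(L[...,1]-.0265)<.045)&(L[...,2]>z0)&(L[...,2]<z1)]
    R=box(-.06,.06,-.2,-.18); print("rim band",len(R),R.min(0).round(3),R.max(0).round(3)); 
    H=box(-.03,.03,.0015,.02);print("hook above crest",len(H),H[:,2].max() if len(H) else 0)
    C.append(cv2.resize(im[sl],(400,400)))
save("j",np.hstack(C))
E
```

```text
[0.0711054  0.18940607 0.5974258 ]
36.3167 [-0.57407861  0.21609074 -0.31880634]
side motion 0
rim band 123 [-0.042 -0.004 -0.2  ] [ 0.035  0.051 -0.182]
hook above crest 1 0.0024884164020281263
scene motion 0
rim band 87 [-0.042 -0.004 -0.2  ] [ 0.038  0.048 -0.181]
hook above crest 6 0.004024701621426707
```

View pics/j.png

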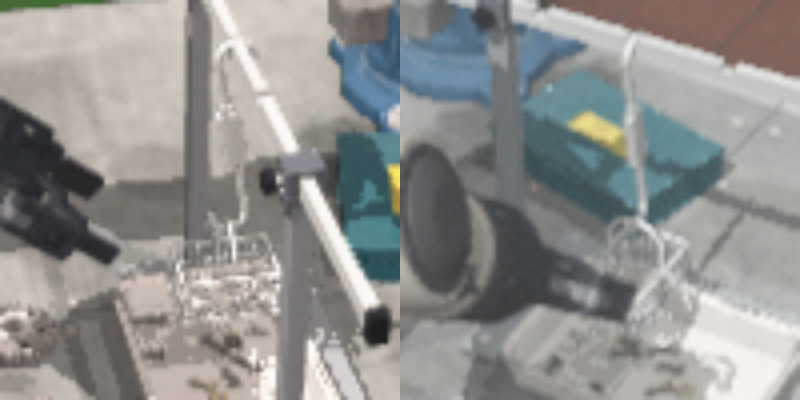

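The basket hangs level and still, the hook is down in the notch and the gripper is clear. Handing in.

```bash
python3 -c "
from h import *
print(r.finish_job(), r.read_state()['time_s'])"
```

```text
the job is handed in; nothing more can be done
the job is handed in; nothing more can be done
```

The S-hook is down in the middle notch, the basket hangs still from its lower curl above the dish, and the job was handed in at about 38 s; the judge's verdict was not shown, and I did not look inside the basket for the bearing once it was hanging.

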